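Index the missed brass cap under the punch and mark it

ROBOT

A 7-joint arm with a two-finger parallel gripper is mounted at the origin on the work surface. World frame = base frame: x ahead of the robot, y to its left, z up, the work surface at z = 0. Lengths are in m, angles in rad, forces in N, time in s.
With the tool pointing down it reaches from about 0.425 to 0.95 m from the base axis. Payload 4.7 kg.
Tool frame: the origin (TCP) lies at the very end of the fingers, on their centre line; the grasp point (between the pads) lies 19 mm behind it; z points along the fingers, y is the line along which they close (so a half turn about z gives the same grasp; the last joint's range is limited). The gripper opens to 85 mm and grips with 20 to 120 N. Pads are 22 mm wide; open, the fingers measure 114 mm over their backs; the gripper's body (76 mm by 85 mm) begins 54 mm behind the grasp point. The pads swing forward as they close: fully open they stand 13 mm farther back than shut.
Start: joints at [-1.207, 0.469, -0.049, 1.532, 0.024, 1.141, -0.082], TCP at [0.258, 0.624, 0.231] pointing down, gripper open.
Joint ranges: [-2.59, 2.59], [-0.33, 1.99], [-1.39, 1.29], [0.1, 2.45], [-1.04, 4.18], [0.21, 1.99], [-2.66, 2.66]. Speed limits (rad/s): [2.57, 2.57, 3.14, 3.14, 3.14, 3.14, 3.14].

INTERFACE

Orientations are given as [roll, pitch, yaw] about the fixed x, y, z axes, in that order (R = Rz(yaw) Ry(pitch) Rx(roll)).
In Python, from plant import observe, cams, r gives the robot as it stands.
- The arm moves only by the tool arm_command, never from a script. Its argument "increments" is a list that holds one entry, the list of rows, each a list of 5 numbers: the shift along the tool's x, y, z in m, then the turn about the tool's z in degrees, then the finger opening in m, from 0 to 0.0854. In form: [[[tx, ty, tz, twist, jaw], ...]]. A call has 1 to 5 rows; each row is the pose to reach, as a shift and turn from the pose commanded when the call began, along the tool's axes at that moment; what a row does not reach only later rows make up. A row lasts 1/10 s, in which the tool goes at most 50 mm and 8.59 degrees, less where a joint would pass 70% of its speed; a pose out of reach is approached as far as the arm can. A call with a gripper value outside its range is refused whole. The fingers move at their own pace and stop on an object; "squeeze" is the grip in N (left out, the last holds). Time passes only in rows, so rows that repeat a pose let the fingers close. It gives the time, the measured TCP pose, the force, the opening and the grip force at its end, in the units of the state.
- observe(): the state, without advancing time (a new reading comes with each control period).
- cams.read_camera(name): name is "scene" or "side" or "wrist"; returns a dict with "frame" (420x560x3 uint8, blue, green, red), "mtx" (3x3 intrinsics, pixels), "eye" and "rotation" of the camera in the world. Camera axes: x right, y down, z forward; pixel columns grow to the right and rows downward; lengths in m; the calibration is good to about 2 mm. A picture is of the moment at which its call begins. There is no depth.
- r.close_job(): hands the job in; it is judged then, once.
The state is a dict: "time_s": time; "q": joint angles; "qvel": joint speeds; "effort": joint torques, N m; "tool_pos": TCP position; "orientation": TCP orientation; "wrist_force": force on the tool from outside, world axes, zero at the start; "moment": the same for the moment, N m; "gripper_width": finger opening in m; "grip_force": force on a finger pad.
Only numpy, scipy, OpenCV 4.12 (cv2) and the standard library are available. Lean on these libraries where they do the work, as an engineer would, in place of code of your own. Each camera call takes 0.05 s, during which the arm holds its last target. There are 200 camera calls.

TASK

One brass cap on the indexing dial was missed and still has its blue layout dye: draw the locking pin clear of the dial, bring that cap under the centre punch with counted full strokes of the red hand lever (one stroke per station, letting it spring right back each time; the dial only goes one way, so not one stroke too many), and push the locking pin fully home again. Then press the punch knob firmly down so that the point strikes the blue cap, and let it rise. Turn the dial only by its lever, punch nothing else, and leave the caps in their nests and the other things on the bench alone.

Things in the scene. Friction and masses are not known exactly. Their poses are not given: they have to be found in the camera images.
- fixture: Bench indexing fixture, green cast foot fixed to the bench. Origin on the bench under the dial's axis, z up; its +x points from the axis to the locking pin, its +y to the punch column, the red lever is on its -y side. Round pad 256 mm across, 14 mm high; the column, 158 mm out along +y, is 154 mm high; its 30 mm wide arm (124 to 150 mm up) carries the punch.
- dial: Steel dial, 228 mm across, 16 mm thick, top 56 mm above the bench (hub to 73 mm). Origin on its axis at the underside. Ten rim notches; ten nests of three 9 mm pins on an 85 mm radius, 36 degrees apart, one under the punch at each station. Turns only counter-clockwise seen from above, one station (36 degrees) per full lever stroke; drag keeps it where it is left.
- lever (a joint): Hand lever, rad: 0 at rest (it springs back there by itself), 0.70 at its end stop, growing counter-clockwise seen from above. After about 0.07 rad of free travel a pawl takes the dial along to the stop; only a stroke to the stop gives a full station, and only a full return lets the pawl drop into the next notch. It takes 6 to 10 N at the grip.
- lever_grip (a point): On the axis of the lever's upright red grip, 108 mm above the bench, swinging at 172 mm about the dial's axis; grip 25 mm in diameter, 76 to 138 mm above the bench. From the dial's axis it lies at -117.4 degrees from the fixture's x axis at rest, -77.3 degrees at the end stop. It can be pushed from its robot side without holding it; it follows back by its spring.
- lock_pin (a joint): Tapered locking pin, m: 0 fully home in a rim notch (dial locked), 0.018 fully drawn outwards; clear of the dial above 0.0125. It stays where it is left (drag 2 N). It goes home only when the dial stands at a station (within about 2 mm at the rim).
- pin_knob (a point): Centre of the pin's upright black knob (20 mm in diameter, 64 to 100 mm above the bench; this point 84 mm up), 156 mm from the dial's axis along the fixture's +x when home; it slides outwards along that +x. Between the dial's rim and the knob's near side there are 32 mm free, above a guide block 61 mm high.
- punch (a joint): Spring centre punch, m: 0 up, growing downwards; it springs back. Its point meets the flat top of a cap at about 0.014 against a spring of about 4 N; from there the push goes into the cap: 10 to 15 N at the knob makes a good mark.
- punch_knob (a point): Middle of the top face of the punch's round black knob (40 mm in diameter), 190 mm above the bench when up; it is pressed straight down.
- punch_tip (a point): Point of the punch, straight below its knob, 90 mm above the bench when up (14 mm above the caps) and 85 mm from the dial's axis.
- blue_cap_center (a point): Centre of the brass cap with blue dye on its upper part: flange 32 mm across and 8 mm high, body 25 mm across, 20 mm tall in all, 90 g, loose in a nest two, three or four stations (72, 108 or 144 degrees) clockwise of the punch seen from above. The centre is 10 mm above the dial's top, 66 mm above the bench.
- cap_a_center (a point): Centre of a bare brass cap, already marked, same shape as the blue one, in a nest of the dial.
- cap_b_center (a point): Centre of a bare brass cap, already marked, same shape as the blue one, in a nest of the dial.
- cap_c_center (a point): Centre of the bare brass cap that starts under the punch, already marked, same shape as the blue one, in a nest of the dial.
- cap_d_center (a point): Centre of the bare brass cap one station clockwise of the punch, already marked, same shape as the blue one, in a nest of the dial.
- tape_center (a point): Centre of a black and orange tape measure, 74 x 44 x 72 mm, standing on the bench; bystander.
- pliers_center (a point): Middle of a pair of pliers with blue handles, about 185 mm long, 70 mm wide, 18 mm high, lying on the bench; bystander.
- brass_box_center (a point): Centre of a brass box with two slots in its top, 100 x 80 x 65 mm, on the bench; bystander.
There are look-alikes about, which are no part of the job. Leave any pink look-alike of the part that bears blue_cap_center alone. Leave any black look-alike of the part that bears cap_a_center alone.

How it is judged:
By the outcome, as a careful person would: the job done as asked, in the order asked, and still so for the second after the job is handed in, with the robot touching nothing.
It also fails if it takes over 72 s, if anything falls off the work surface, if the arm or the gripper's body presses on something with over 40 N, if the wrist force passes 120 N, or if a joint passes its speed limit or range.

## Working session

There is one attempt and no reset: what is moved stays moved. The work goes in short steps, Python scripts to look and compute and a tool call to move; the robot and the scene stay as the last step left them, time stands still between calls to the robot, and variables do not carry over. Pictures are saved under pics/ and viewed, at most 10 in all, crops included, and the job is handed in when it is done.

Besides the shell and the picture viewer there is one more tool, called by a JSON object that holds its "api" and its "payload". arm_command: Moves the arm, as the interface text tells. Its arguments: {"type":"object","properties":{"increments":{"type":"array","items":{"type":"array","items":{"type":"array","items":{"type":"number"}}}},"squeeze":{"type":"number"}},"required":["increments"]}

```bash
ls; mkdir -p pics; python3 - <<'E'
from plant import observe, cams, r
import cv2, numpy as np
s=observe()
print({k:np.round(v,3).tolist() for k,v in s.items()})
for n in ["scene","side"]:
    c=cams.read_camera(n); cv2.imwrite(f"pics/{n}0.png",c["frame"]); print(n,np.round(c["mtx"],1).tolist(),np.round(c["eye"],3),np.round(c["rotation"],3).tolist())
E
```

```text
pics
{'time_s': 0.0, 'q': [-1.207, 0.469, -0.049, 1.534, 0.024, 1.141, -0.082], 'qvel': [0.0, -0.001, -0.0, 0.001, 0.0, 0.001, -0.002], 'effort': [-0.0, -51.03, -0.046, -23.771, 0.011, 0.008, -0.0], 'tool_pos': [0.258, 0.623, 0.23], 'orientation': [-3.14, 0.0, 2.749], 'wrist_force': [-0.149, 0.063, 0.308], 'moment': [0.003, 0.021, -0.022], 'grip_force': 0.0, 'gripper_width': 0.085}
scene [[497.3, 0.0, 274.6], [0.0, 497.3, 206.1], [0.0, 0.0, 1.0]] [1.151 0.002 1.175] [-2.629, 0.011, 1.636]
side [[539.6, 0.0, 285.6], [0.0, 539.6, 202.4], [0.0, 0.0, 1.0]] [-0.178  1.017  0.952] [-2.137, 0.022, -2.569]
```

View pics/scene0.png

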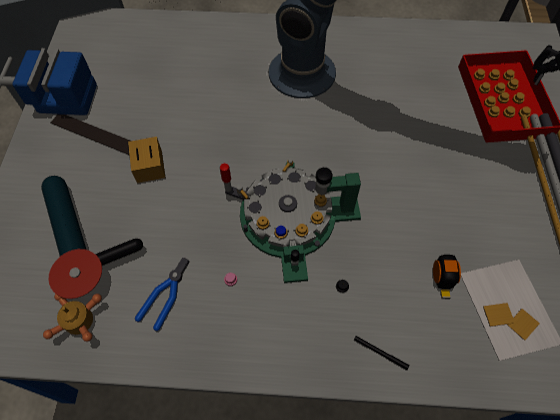

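View pics/side0.png

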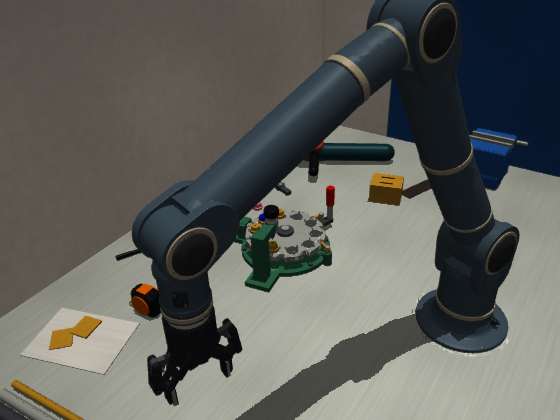

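```bash
cat > h.py <<'E'
import numpy as np, cv2
from scipy.spatial.transform import Rotation as R
def rot(c):
    a=np.array(c["rotation"]); return a if a.shape==(3,3) else R.from_euler('xyz',a).as_matrix()
def proj(c,p):
    v=(np.atleast_2d(p)-c["eye"])@rot(c); u=v@np.array(c["mtx"]).T; return u[:,:2]/u[:,2:]
def ray(c,uv): 
    d=rot(c)@np.linalg.solve(c["mtx"],[uv[0],uv[1],1]); return np.array(c["eye"]),d
def onz(c,uv,z):
    e,d=ray(c,uv); return e+d*(z-e[2])/d[2]
def blobs(f,lo,hi,amin=20):
    m=cv2.inRange(cv2.cvtColor(f,cv2.COLOR_BGR2HSV),np.array(lo),np.array(hi))
    n,_,st,ce=cv2.connectedComponentsWithStats(m)
    return [(np.round(ce[i],1).tolist(),st[i].tolist()) for i in range(1,n) if st[i,4]>=amin]
E
python3 - <<'E'
from plant import cams
from h import *
c=cams.read_camera("scene"); f=c["frame"]
print("base",proj(c,[0,0,0]))
roi=f.copy(); roi[:,:200]=0; roi[:,370:]=0; roi[:150]=0; roi[300:]=0
print("red",blobs(roi,(0,150,80),(8,255,255)))
print("blue",blobs(roi,(110,120,60),(130,255,255)))
print("brass",blobs(roi,(10,120,90),(30,255,255),10))
print("green",blobs(roi,(60,90,20),(90,255,255),50))
for n,uv,z in [("hub",(288,203),.073),("blue",(281,231),.07),("punchknob",(323,174),.19),("pin",(295,254),.1),("grip",(226,168),.138)]:
    print(n,onz(c,uv,z).round(4))
cv2.imwrite("pics/crop1.png",cv2.resize(f[150:290,200:370],None,fx=4.5,fy=4.2,interpolation=cv2.INTER_CUBIC))
E
```

```text
base [[301.44953706  72.67366845]]
red [([224.0, 166.8], [220, 163, 9, 8, 54])]
blue [([280.5, 229.7], [276, 226, 10, 9, 71])]
brass [([285.7, 166.4], [283, 163, 6, 8, 19]), ([243.6, 193.3], [241, 190, 6, 8, 21]), ([316.8, 216.7], [311, 212, 12, 12, 89]), ([262.4, 221.4], [257, 216, 12, 13, 82]), ([301.4, 229.0], [296, 224, 12, 12, 90]), ([278.5, 235.7], [275, 233, 8, 5, 15])]
green [([310.4, 228.7], [240, 173, 121, 110, 2517])]
hub [ 0.5222 -0.0168  0.073 ]
blue [ 0.6014 -0.0301  0.07  ]
punchknob [0.5057 0.0634 0.19  ]
pin [0.6746 0.0072 0.1   ]
grip [ 0.4676 -0.1758  0.138 ]
```

View pics/crop1.png

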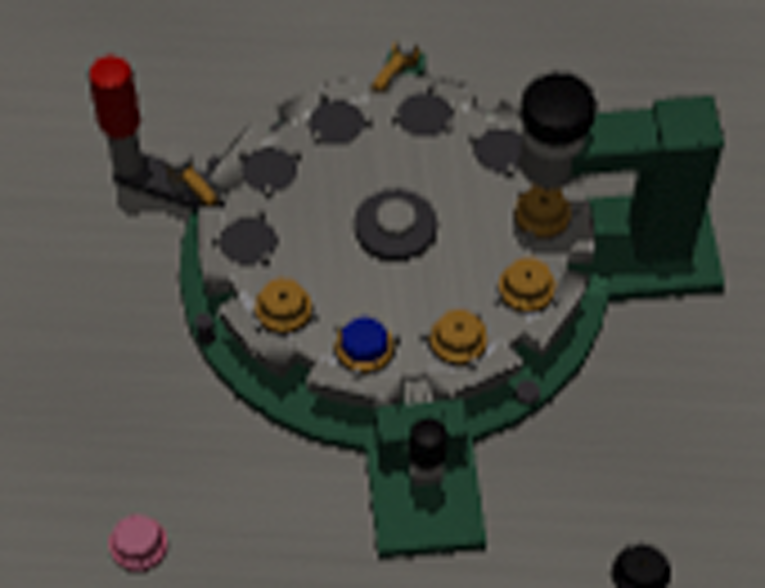

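```bash
cat > fit.py <<'E'
from plant import cams
from h import *
from scipy.optimize import least_squares
c=cams.read_camera("scene")
pol=lambda r,a,z:[r*np.cos(np.radians(a)),r*np.sin(np.radians(a)),z]
L=np.array([[0,0,.073],[0,.085,.19],[.156,0,.1],pol(.172,-117.4,.138),pol(.085,-18,.076),pol(.085,54,.074),pol(.085,18,.074),pol(.085,-54,.074)])
U=np.array([[288.2,201.2],[324,173.8],[295.1,251.9],[224.4,166.2],[281.1,229.8],[316.8,216.7],[301.4,229.0],[262.4,221.4]])
W=lambda p,l:np.c_[(R.from_euler('z',p[2]).apply(l))]+[p[0],p[1],0]
s=least_squares(lambda p:(proj(c,W(p,L))-U).ravel(),[.522,-.017,.15],loss='soft_l1')
print(s.x.round(4),np.degrees(s.x[2]).round(2)); print((proj(c,W(s.x,L))-U).round(1).tolist())
np.save("fix.npy",s.x)
K={"pin":[.156,0,.084],"grip0":pol(.172,-117.4,.108),"grip1":pol(.172,-77.3,.108),"punch":[0,.085,.19]}
for k,v in K.items(): print(k,W(s.x,np.array([v])).round(4))
E
python3 fit.py
```

```text
[ 0.5178 -0.0175  0.1545] 8.85
[[-0.4, 0.3], [0.3, -0.1], [-0.3, 1.0], [-0.1, 0.2], [-0.5, 0.2], [0.4, -0.5], [0.4, -0.4], [0.1, -0.6]]
pin [[0.6719 0.0065 0.084 ]]
grip0 [[ 0.4631 -0.1805  0.108 ]]
grip1 [[ 0.581  -0.1774  0.108 ]]
punch [[0.5047 0.0665 0.19  ]]
```

{"api": "arm_command", "payload": {"increments": [[[-0.038, -0.025, 0, -6.3, 0.06], [-0.076, -0.05, 0, -12.6, 0.06], [-0.114, -0.075, 0, -18.9, 0.06], [-0.152, -0.1, 0, -25.2, 0.06], [-0.19, -0.125, 0, -31.4, 0.06]]], "squeeze": 30}}

```text
time_s: 0.7
tool_pos: [0.3868, 0.4337, 0.2312]
orientation: [-3.142, 0.0, -2.982]
wrist_force: [0.9, 0.1, 0.6]
gripper_width: 0.0598
grip_force: 0.0
```

```bash
cat > st.py <<'E'
# state in fixture frame; args: local target x y z -> increments from measured pose
import sys; from plant import observe
from h import *
p=np.load("fix.npy"); s=observe(); t=np.array(s["tool_pos"]); y=s["orientation"][2]
loc=R.from_euler('z',-p[2]).apply(t-[p[0],p[1],0])
print("t",round(s["time_s"],2),"loc",loc.round(4),"rpy",np.degrees(s["orientation"]).round(1),"F",np.round(s["wrist_force"],1),"w",round(s["gripper_width"],4),"vmax",np.abs(s["qvel"]).max().round(3), "q",np.round(s["q"],2))
if len(sys.argv)>3:
    w=R.from_euler('z',p[2]).apply(np.array(sys.argv[1:4],float))+[p[0],p[1],0]
    d=R.from_euler('xyz',s["orientation"]).inv().apply(w-t)
    print("inc",d.round(4),"twist",round((np.degrees(y-p[2]-np.pi)+180)%360-180,2))
E
python3 st.py 0.156 0 0.23
```

```text
t 0.7 loc [-0.06    0.4659  0.2312] rpy [-180.     0.  -170.8] F [0.9 0.1 0.6] w 0.0598 vmax 1.789 q [-0.83  0.32 -0.11  1.76  0.04  1.07  0.78]
inc [-0.2135 -0.4671  0.0013] twist 0.31
```

{"api": "arm_command", "payload": {"increments": [[[-0.02, -0.044, 0, 0, 0.06], [-0.04, -0.088, 0, 0, 0.06], [-0.06, -0.132, 0, 0, 0.06], [-0.08, -0.176, 0, 0, 0.06], [-0.1, -0.22, 0, 0, 0.06]]]}}

```text
time_s: 1.2
tool_pos: [0.5196, 0.2317, 0.2314]
orientation: [3.141, 0.0, -2.986]
wrist_force: [1.1, 0.8, -0.4]
gripper_width: 0.06
grip_force: 0.0
```

{"api": "arm_command", "payload": {"increments": [[[-0.02, -0.044, 0, 0, 0.06], [-0.04, -0.088, 0, 0, 0.06], [-0.06, -0.132, 0, 0, 0.06], [-0.08, -0.176, 0, 0, 0.06], [-0.1, -0.22, 0, 0, 0.06]]]}}

```text
time_s: 1.7
tool_pos: [0.6524, 0.0299, 0.2312]
orientation: [3.141, -0.0, -2.986]
wrist_force: [0.4, -0.1, 0.9]
gripper_width: 0.0601
grip_force: 0.0
```

```bash
python3 st.py 0.156 0 0.2; python3 - <<'E'
from plant import cams
from h import *
c=cams.read_camera("wrist"); cv2.imwrite("pics/w1.png",c["frame"]); p=np.load("fix.npy")
l=np.array([[.156,0,.1],[0,0,.073],[0,.085,.19]])
print(proj(c,R.from_euler('z',p[2]).apply(l)+[p[0],p[1],0]))
E
```

```text
t 1.7 loc [0.1403 0.0261 0.2312] rpy [ 180.    -0.  -171.1] F [ 0.4 -0.1  0.9] w 0.0601 vmax 0.746 q [-0.18  0.43  0.09  1.6  -0.04  1.12  1.65]
inc [-0.0157 -0.0262  0.0312] twist 0.05
[[245.02961529 219.45047431]
 [243.68441879  16.22687524]
 [410.11947792 -52.95960936]]
```

View pics/w1.png

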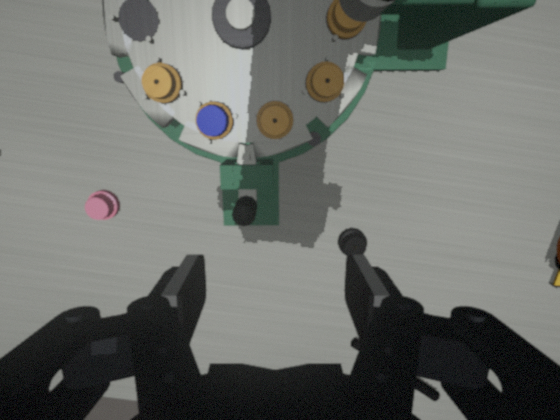

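{"api": "arm_command", "payload": {"increments": [[[-0.013, -0.026, 0.03, 0, 0.06], [-0.013, -0.026, 0.07, 0, 0.06], [-0.013, -0.026, 0.1, 0, 0.06], [-0.013, -0.026, 0.115, 0, 0.06], [-0.013, -0.026, 0.115, 0, 0.06]]]}}

```text
time_s: 2.25
tool_pos: [0.6669, 0.0083, 0.1139]
orientation: [3.141, -0.005, -2.986]
wrist_force: [0.1, -0.3, 0.4]
gripper_width: 0.0599
grip_force: 0.0
```

```bash
python3 st.py 0.155 0 0.07; python3 - <<'E'
from plant import cams
from h import *
p=np.load("fix.npy")
l=np.array([[.156,0,.1],[.156,0,.064],[0,0,.073]])
for n in ("wrist","side"):
    c=cams.read_camera(n); f=c["frame"]
    print(n,proj(c,R.from_euler('z',p[2]).apply(l)+[p[0],p[1],0]).round(1).tolist())
    if n=="wrist": cv2.imwrite("pics/w2.png",f)
E
```

```text
t 2.25 loc [0.1513 0.0025 0.1139] rpy [ 180.    -0.3 -171.1] F [ 0.1 -0.3  0.4] w 0.0599 vmax 0.051 q [-0.14  0.57  0.09  1.67 -0.06  0.92  1.7 ]
inc [-0.0039 -0.0026  0.0438] twist 0.07
wrist [[273.3, 269.1], [273.6, 242.8], [273.9, -81.2]]
side [[234.2, 209.2], [235.1, 219.4], [283.6, 228.5]]
```

View pics/w2.png

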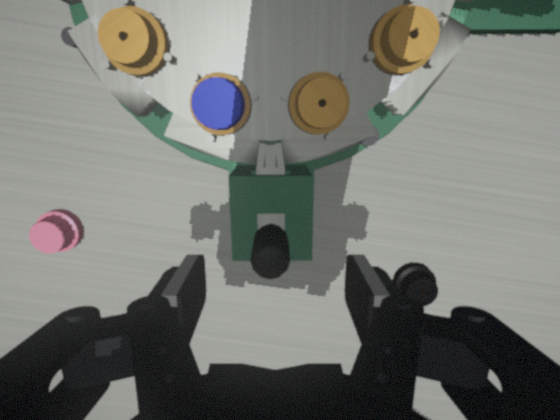

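{"api": "arm_command", "payload": {"increments": [[[-0.002, -0.0035, 0.03, 0, 0.06], [-0.002, -0.0035, 0.044, 0, 0.06], [-0.002, -0.0035, 0.044, 0, 0.045], [-0.002, -0.0035, 0.044, 0, 0.025], [-0.002, -0.0035, 0.044, 0, 0.01]]]}}

```text
time_s: 2.85
tool_pos: [0.6718, 0.0067, 0.074]
orientation: [3.139, 0.002, -2.986]
wrist_force: [-0.6, -5.5, 2.1]
gripper_width: 0.0188
grip_force: 30.9
```

{"api": "arm_command", "payload": {"increments": [[[0, 0, 0, 0, 0.01], [0, 0, 0, 0, 0.01], [0, 0, 0, 0, 0.01]]]}}

```text
time_s: 3.15
tool_pos: [0.6718, 0.0064, 0.0739]
orientation: [3.14, 0.002, -2.985]
wrist_force: [-2.2, 3.9, 5.7]
gripper_width: 0.0191
grip_force: 31.0
```

```bash
python3 st.py 0.155 0 0.07
```

```text
t 3.15 loc [ 1.559e-01 -1.000e-04  7.390e-02] rpy [ 1.799e+02  1.000e-01 -1.711e+02] F [-2.2  3.9  5.7] w 0.0191 vmax 0.002 q [-0.13  0.62  0.08  1.68 -0.07  0.84  1.71]
inc [0.0009 0.0001 0.0039] twist 0.1
```

{"api": "arm_command", "payload": {"increments": [[[-0.005, 0, 0, 0, 0.01], [-0.01, 0, 0, 0, 0.01], [-0.015, 0, 0, 0, 0.01], [-0.018, 0, 0, 0, 0.01], [-0.018, 0, 0, 0, 0.01]]]}}

```text
time_s: 3.65
tool_pos: [0.6896, 0.0093, 0.0739]
orientation: [3.14, 0.002, -2.985]
wrist_force: [-2.8, 3.6, 6.1]
gripper_width: 0.0188
grip_force: 31.3
```

```bash
python3 st.py 0.173 0 0.074
```

```text
t 3.65 loc [0.1739 0.     0.0739] rpy [ 1.799e+02  1.000e-01 -1.710e+02] F [-2.8  3.6  6.1] w 0.0188 vmax 0.014 q [-0.13  0.64  0.08  1.64 -0.07  0.86  1.71]
inc [ 0.0009 -0.     -0.0001] twist 0.1
```

{"api": "arm_command", "payload": {"increments": [[[0, 0, 0, 0, 0.06], [0, 0, 0, 0, 0.06], [0, 0, -0.04, 0, 0.06], [0, 0, -0.085, 0, 0.06], [0.03, -0.015, -0.12, 0, 0.06]]]}}

```text
time_s: 4.15
tool_pos: [0.6643, -0.0092, 0.1942]
orientation: [3.141, 0.005, -2.982]
wrist_force: [0.2, 0.2, 0.4]
gripper_width: 0.0597
grip_force: 0.0
```

```bash
python3 st.py -0.119 -0.153 0.18;  python3 - <<'E'
from plant import cams
from h import *
c=cams.read_camera("scene"); cv2.imwrite("pics/s2.png",c["frame"]) 
E
```

```text
t 4.15 loc [ 0.146  -0.0143  0.1942] rpy [ 180.     0.3 -170.9] F [0.2 0.2 0.4] w 0.0597 vmax 0.783 q [-0.12  0.48  0.1   1.61 -0.05  1.05  1.73]
inc [ 0.2658 -0.1373  0.0129] twist 0.29
```

{"api": "arm_command", "payload": {"increments": [[[0.04, -0.021, 0, 0, 0.0], [0.08, -0.042, 0, 0, 0.0], [0.12, -0.063, 0, 0, 0.0], [0.16, -0.084, 0, 0, 0.0], [0.2, -0.105, 0, 0, 0.0]]]}}

```text
time_s: 4.7
tool_pos: [0.478, -0.1484, 0.192]
orientation: [-3.141, -0.0, -2.988]
wrist_force: [-0.4, -1.4, 0.3]
gripper_width: 0.0001
grip_force: 0.0
```

{"api": "arm_command", "payload": {"increments": [[[0.04, -0.021, 0, 0, 0.0], [0.063, -0.033, 0, 0, 0.0], [0.063, -0.033, 0, 0, 0.0]]]}}

```text
time_s: 5.0
tool_pos: [0.4191, -0.1923, 0.1921]
orientation: [-3.141, -0.002, -2.994]
wrist_force: [0.4, -0.2, -0.4]
gripper_width: 0.0003
grip_force: 0.0
```

```bash
python3 st.py -0.119 -0.153 0.095;  python3 - <<'E'
from plant import cams
from h import *
c=cams.read_camera("wrist"); cv2.imwrite("pics/w3.png",c["frame"]) 
E
```

```text
t 5.0 loc [-0.1244 -0.1575  0.1921] rpy [-1.800e+02 -1.000e-01 -1.716e+02] F [ 0.4 -0.2 -0.4] w 0.0003 vmax 0.063 q [ 0.17  0.16  0.19  2.08 -0.04  0.91  2.1 ]
inc [-0.0055  0.0046  0.0971] twist -0.41
```

View pics/w3.png

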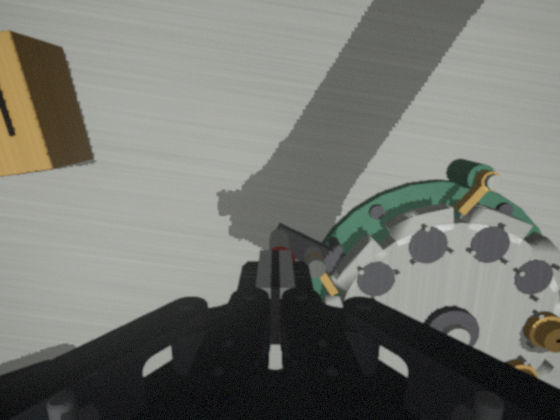

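```bash
python3 - <<'E'
from plant import cams,observe
from h import *
p=np.load("fix.npy"); a=np.radians(-117.4)
l=np.array([[.172*np.cos(a),.172*np.sin(a),z] for z in (.138,.076)])
g=R.from_euler('z',p[2]).apply(l)+[p[0],p[1],0]
t=np.array(observe()["tool_pos"])
for n in ("wrist","side","scene"):
    c=cams.read_camera(n); f=c["frame"]
    print(n,proj(c,g).round(1).tolist(),"tcp",proj(c,[t,t-[0,0,.06],t-[0,0,.1]]).round(1).tolist(),blobs(f,(0,150,60),(8,255,255),10)[:8])
    if n=="side": cv2.imwrite("pics/side3.png",cv2.resize(f[100:260,200:400],None,fx=3.5,fy=3.5))
E
```

```text
wrist [[283.8, 297.0], [281.9, 257.5]] tcp [[279.0, 272.7], [277.9, 229.2], [277.5, 211.4]] [([281.5, 246.6], [280, 245, 4, 4, 10])]
side [[329.1, 188.3], [328.6, 206.1]] tcp [[344.1, 174.2], [343.3, 192.2], [342.8, 203.8]] [([306.1, 142.3], [290, 135, 33, 15, 378]), ([330.3, 187.7], [327, 186, 8, 5, 26])]
scene [[224.3, 166.4], [226.7, 179.7]] tcp [[220.0, 139.7], [222.5, 153.9], [224.1, 162.8]] [([508.0, 94.6], [463, 50, 97, 83, 2639]), ([223.6, 166.9], [220, 164, 8, 7, 46]), ([74.9, 273.5], [49, 249, 53, 50, 1924])]
```

View pics/side3.png

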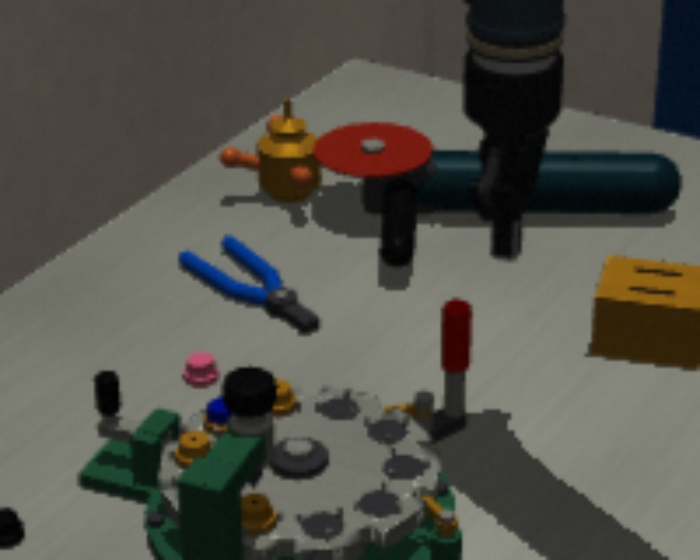

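{"api": "arm_command", "payload": {"increments": [[[-0.005, 0.0045, 0.04, -0.4, 0.0], [-0.005, 0.0045, 0.08, -0.4, 0.0], [-0.005, 0.0045, 0.097, -0.4, 0.0], [-0.013, 0.0045, 0.097, -0.4, 0.0], [-0.02, 0.0045, 0.097, -0.4, 0.0]]]}}

```text
time_s: 5.7
tool_pos: [0.4427, -0.1809, 0.0951]
orientation: [3.141, -0.002, -2.978]
wrist_force: [-0.8, -1.1, -0.1]
gripper_width: 0.0002
grip_force: 0.0
```

```bash
python3 st.py -0.1027 -0.153 0.095
```

```text
t 5.7 loc [-0.0993 -0.15    0.0951] rpy [ 1.800e+02 -1.000e-01 -1.706e+02] F [-0.8 -1.1 -0.1] w 0.0002 vmax 0.142 q [ 0.17  0.33  0.16  2.13 -0.08  0.69  2.11]
inc [ 0.0034 -0.003   0.0001] twist 0.51
```

{"api": "arm_command", "payload": {"increments": [[[-0.015, -0.009, 0, 0.5, 0.0], [-0.032, -0.014, 0, 0.5, 0.0], [-0.05, -0.019, 0, 0.5, 0.0], [-0.068, -0.021, 0, 0.5, 0.0], [-0.085, -0.022, 0, 0.5, 0.0]]]}}

```text
time_s: 6.2
tool_pos: [0.5279, -0.1907, 0.096]
orientation: [3.142, -0.005, -2.99]
wrist_force: [-9.2, -2.5, 2.2]
gripper_width: 0.0001
grip_force: 0.0
```

```bash
python3 st.py 0.0143 -0.168 0.095
```

```text
t 6.2 loc [-0.0167 -0.1727  0.096 ] rpy [ 180.    -0.3 -171.3] F [-9.2 -2.5  2.2] w 0.0001 vmax 0.351 q [ 0.15  0.44  0.16  1.94 -0.1   0.77  2.08]
inc [-0.031   0.0048  0.0008] twist -0.15
```

{"api": "arm_command", "payload": {"increments": [[[-0.012, 0.001, 0, 0, 0.0], [-0.02, 0.003, 0, 0, 0.0], [-0.026, 0.004, 0, 0, 0.0], [-0.03, 0.005, 0, 0, 0.0], [-0.03, 0.005, 0, 0, 0.0]]]}}

```text
time_s: 6.7
tool_pos: [0.5575, -0.181, 0.0963]
orientation: [-3.141, -0.003, -2.989]
wrist_force: [-6.0, -2.8, 1.4]
gripper_width: 0.0001
grip_force: 0.0
```

```bash
python3 st.py 0.0143 -0.168 0.095
```

```text
t 6.7 loc [ 0.0141 -0.1677  0.0963] rpy [-179.9   -0.2 -171.2] F [-6.  -2.8  1.4] w 0.0001 vmax 0.008 q [ 0.12  0.48  0.16  1.88 -0.1   0.79  2.05]
inc [-0.0002 -0.0003  0.0013] twist -0.09
```

Not at the stop yet; creep on.

{"api": "arm_command", "payload": {"increments": [[[-0.002, 0.0003, 0, 0, 0.0], [-0.003, 0.0005, 0, 0, 0.0], [-0.003, 0.0005, 0, 0, 0.0]]]}}

```text
time_s: 7.0
tool_pos: [0.5578, -0.1807, 0.0963]
orientation: [3.142, -0.008, -2.99]
wrist_force: [-12.6, -4.2, 5.6]
gripper_width: -0.0003
grip_force: 0.5
```

{"api": "arm_command", "payload": {"increments": [[[-0.0015, 0.0003, 0, 0, 0.0], [-0.003, 0.0005, 0, 0, 0.0], [-0.003, 0.0005, 0, 0, 0.0]]]}}

```text
time_s: 7.3
tool_pos: [0.5583, -0.1805, 0.0963]
orientation: [3.141, -0.012, -2.991]
wrist_force: [-17.2, -3.0, 9.0]
gripper_width: -0.0001
grip_force: 1.8
```

```bash
python3 st.py 0.0143 -0.168 0.095
```

```text
t 7.3 loc [ 0.015  -0.1674  0.0963] rpy [ 180.    -0.7 -171.4] F [-17.2  -3.    9. ] w -0.0001 vmax 0.005 q [ 0.12  0.48  0.16  1.88 -0.1   0.8   2.05]
inc [ 0.0006 -0.0006  0.0013] twist -0.22
```

{"api": "arm_command", "payload": {"increments": [[[0.0345, -0.005, 0, 0, 0.0], [0.065, -0.004, 0, 0, 0.0], [0.095, 0.003, 0, 0, 0.0], [0.123, 0.014, 0, 0, 0.0], [0.138, 0.016, 0, 0, 0.0]]]}}

```text
time_s: 7.8
tool_pos: [0.4251, -0.1825, 0.0966]
orientation: [-3.141, 0.002, -2.987]
wrist_force: [-0.3, 0.9, 0.1]
gripper_width: 0.0
grip_force: 0.0
```

{"api": "arm_command", "payload": {"increments": [[[0, 0, 0, 0, 0.0], [0, 0, 0, 0, 0.0], [0, 0, 0, 0, 0.0]]]}}

```text
time_s: 8.1
tool_pos: [0.4278, -0.1834, 0.0959]
orientation: [-3.14, 0.003, -2.987]
wrist_force: [-0.8, 0.7, -0.7]
gripper_width: 0.0001
grip_force: 0.0
```

```bash
cat > chk.py <<'E'
from plant import cams
from h import *
p=np.load("fix.npy")
def cart(r,a,z): a=np.radians(a); return [r*np.cos(a),r*np.sin(a),z]
g=R.from_euler('z',p[2]).apply(np.array([cart(.172,-117.4,.138)]))+[p[0],p[1],0]
c=cams.read_camera("scene"); f=c["frame"].copy(); f[:150]=0; f[300:]=0; f[:,:200]=0; f[:,370:]=0
print("grip top pred",proj(c,g).round(1),"red",blobs(f,(0,150,60),(8,255,255),10))
def ang(uv,z=.074):
    w=onz(c,uv,z)-[p[0],p[1],0]; l=R.from_euler('z',-p[2]).apply(w); return uv,round(np.hypot(*l[:2]),3),np.degrees(np.arctan2(l[1],l[0])).round(1)
print("blue",[ang(b[0],.076) for b in blobs(f,(110,120,40),(130,255,255),15)])
print("brass",[ang(b[0]) for b in blobs(f,(10,120,60),(30,255,255),40)])
E
python3 chk.py; python3 st.py -0.118 -0.151 .095
```

```text
grip top pred [[224.3 166.4]] red [([223.9, 166.8], [220, 164, 9, 7, 49])]
blue [([301.5, 228.0], np.float64(0.084), np.float64(17.7))]
brass [([310.8, 183.3], np.float64(0.081), np.float64(126.4)), ([320.1, 197.6], np.float64(0.083), np.float64(92.0)), ([316.6, 217.2], np.float64(0.085), np.float64(51.8)), ([280.2, 231.4], np.float64(0.088), np.float64(-18.3))]
t 8.15 loc [-0.1149 -0.15    0.0956] rpy [-1.800e+02  1.000e-01 -1.712e+02] F [-0.5 -0.9 -0.8] w 0.0 vmax 0.011 q [ 0.18  0.31  0.16  2.16 -0.08  0.67  2.12]
inc [ 0.0031 -0.001   0.0006] twist -0.01
```

{"api": "arm_command", "payload": {"increments": [[[-0.02, -0.006, 0, 0, 0.0], [-0.04, -0.014, 0, 0, 0.0], [-0.062, -0.02, 0, 0, 0.0], [-0.085, -0.022, 0, 0, 0.0], [-0.105, -0.022, 0, 0, 0.0]]]}}

```text
time_s: 8.65
tool_pos: [0.5295, -0.1907, 0.0937]
orientation: [3.141, -0.009, -2.99]
wrist_force: [-9.7, -2.7, 3.4]
gripper_width: -0.0001
grip_force: 0.0
```

{"api": "arm_command", "payload": {"increments": [[[-0.01, 0.001, 0, 0, 0.0], [-0.018, 0.002, 0, 0, 0.0], [-0.024, 0.004, 0, 0, 0.0], [-0.028, 0.005, 0, 0, 0.0], [-0.028, 0.005, 0, 0, 0.0]]]}}

```text
time_s: 9.15
tool_pos: [0.5569, -0.1817, 0.0939]
orientation: [-3.141, -0.007, -2.99]
wrist_force: [-5.3, -3.8, 1.3]
gripper_width: -0.0001
grip_force: 0.0
```

```bash
python3 st.py 0.0143 -0.168 0.095
```

```text
t 9.15 loc [ 0.0134 -0.1683  0.0939] rpy [-180.    -0.4 -171.3] F [-5.3 -3.8  1.3] w -0.0001 vmax 0.008 q [ 0.12  0.48  0.16  1.88 -0.1   0.79  2.05]
inc [-0.0009  0.0003 -0.0011] twist -0.14
```

{"api": "arm_command", "payload": {"increments": [[[-0.003, 0.0003, 0, 0, 0.0], [-0.006, 0.0008, 0, 0, 0.0], [-0.006, 0.0008, 0, 0, 0.0]]]}}

```text
time_s: 9.45
tool_pos: [0.5577, -0.1814, 0.0935]
orientation: [3.14, -0.017, -2.992]
wrist_force: [-17.4, -6.3, 7.6]
gripper_width: 0.0001
grip_force: 0.0
```

```bash
python3 st.py 0.0143 -0.168 0.095
```

```text
t 9.45 loc [ 0.0142 -0.1681  0.0935] rpy [ 179.9   -0.9 -171.4] F [-17.4  -6.3   7.6] w 0.0001 vmax 0.012 q [ 0.12  0.49  0.16  1.87 -0.1   0.8   2.05]
inc [-0.      0.0002 -0.0015] twist -0.26
```

{"api": "arm_command", "payload": {"increments": [[[0.0345, -0.005, 0, 0, 0.0], [0.065, -0.004, 0, 0, 0.0], [0.095, 0.003, 0, 0, 0.0], [0.123, 0.014, 0, 0, 0.0], [0.138, 0.016, 0, 0, 0.0]]]}}

```text
time_s: 9.95
tool_pos: [0.4246, -0.1826, 0.0949]
orientation: [3.14, -0.002, -2.988]
wrist_force: [-0.5, -0.0, -0.0]
gripper_width: 0.0002
grip_force: 0.0
```

{"api": "arm_command", "payload": {"increments": [[[0, 0, 0, 0, 0.0], [0, 0, 0, 0, 0.0], [0, 0, 0, 0, 0.0]]]}}

```text
time_s: 10.25
tool_pos: [0.4285, -0.1835, 0.0955]
orientation: [-3.141, 0.002, -2.987]
wrist_force: [0.4, 0.3, 0.1]
gripper_width: -0.0002
grip_force: 0.0
```

```bash
python3 chk.py; python3 st.py -0.115 -0.150 .095
```

```text
grip top pred [[224.3 166.4]] red [([223.7, 166.7], [220, 163, 9, 8, 50])]
blue [([316.7, 215.7], np.float64(0.084), np.float64(53.7))]
brass [([294.3, 175.1], np.float64(0.081), np.float64(162.1)), ([310.9, 183.2], np.float64(0.081), np.float64(126.5)), ([321.2, 198.6], np.float64(0.086), np.float64(89.8)), ([301.1, 229.5], np.float64(0.087), np.float64(16.3))]
t 10.3 loc [-0.114  -0.1501  0.0954] rpy [-1.800e+02  1.000e-01 -1.712e+02] F [ 0.4 -0.2  1.1] w -0.0001 vmax 0.011 q [ 0.18  0.31  0.16  2.16 -0.08  0.67  2.12]
inc [0.001  0.0001 0.0004] twist -0.01
```

Blue is at 54°, one station short. Third and last stroke.

{"api": "arm_command", "payload": {"increments": [[[-0.02, -0.006, 0, 0, 0.0], [-0.04, -0.014, 0, 0, 0.0], [-0.062, -0.02, 0, 0, 0.0], [-0.085, -0.022, 0, 0, 0.0], [-0.105, -0.022, 0, 0, 0.0]]]}}

```text
time_s: 10.8
tool_pos: [0.5305, -0.1905, 0.0938]
orientation: [3.14, -0.009, -2.99]
wrist_force: [-9.7, -2.0, 3.7]
gripper_width: 0.0001
grip_force: 0.0
```

{"api": "arm_command", "payload": {"increments": [[[-0.01, 0.001, 0, 0, 0.0], [-0.018, 0.002, 0, 0, 0.0], [-0.024, 0.004, 0, 0, 0.0], [-0.028, 0.005, 0, 0, 0.0], [-0.028, 0.005, 0, 0, 0.0]]]}}

```text
time_s: 11.3
tool_pos: [0.5571, -0.1817, 0.0939]
orientation: [3.141, -0.009, -2.99]
wrist_force: [-8.5, -3.6, 2.3]
gripper_width: 0.0001
grip_force: 0.0
```

{"api": "arm_command", "payload": {"increments": [[[-0.003, 0.0003, 0, 0, 0.0], [-0.006, 0.0008, 0, 0, 0.0], [-0.006, 0.0008, 0, 0, 0.0]]]}}

```text
time_s: 11.6
tool_pos: [0.5575, -0.181, 0.0929]
orientation: [3.139, -0.019, -2.992]
wrist_force: [-17.5, -4.6, 2.5]
gripper_width: -0.0
grip_force: 0.0
```

```bash
python3 st.py 0.0143 -0.168 0.095
```

```text
t 11.6 loc [ 0.0141 -0.1677  0.0929] rpy [ 179.9   -1.1 -171.4] F [-17.5  -4.6   2.5] w -0.0 vmax 0.026 q [ 0.12  0.49  0.16  1.87 -0.1   0.81  2.05]
inc [-0.0001 -0.0003 -0.0021] twist -0.26
```

{"api": "arm_command", "payload": {"increments": [[[0.0345, -0.005, 0, 0, 0.0], [0.065, -0.004, 0, 0, 0.0], [0.095, 0.003, 0, 0, 0.0], [0.123, 0.014, 0, 0, 0.0], [0.138, 0.016, 0, 0, 0.0]]]}}

```text
time_s: 12.1
tool_pos: [0.4257, -0.1826, 0.0949]
orientation: [3.141, -0.001, -2.988]
wrist_force: [0.5, -0.1, 0.1]
gripper_width: 0.0001
grip_force: 0.0
```

{"api": "arm_command", "payload": {"increments": [[[0, 0, 0, 0, 0.0], [0, 0, -0.03, 0, 0.0], [0, 0, -0.06, 0, 0.0], [0, 0, -0.1, 0, 0.0], [0, 0, -0.11, 0, 0.0]]]}}

```text
time_s: 12.6
tool_pos: [0.4322, -0.1844, 0.2098]
orientation: [-3.137, 0.009, -2.987]
wrist_force: [1.4, -0.2, 0.1]
gripper_width: -0.0001
grip_force: 0.0
```

```bash
python3 chk.py; python3 st.py 0.1739 0 .2
```

```text
grip top pred [[224.3 166.4]] red [([223.6, 166.9], [220, 164, 8, 7, 45])]
blue [([320.6, 198.1], np.float64(0.084), np.float64(90.1))]
brass [([294.3, 175.1], np.float64(0.081), np.float64(162.1)), ([274.5, 176.7], np.float64(0.082), np.float64(-160.6)), ([310.8, 183.4], np.float64(0.081), np.float64(126.3)), ([316.6, 217.2], np.float64(0.085), np.float64(51.8))]
t 12.65 loc [-0.1106 -0.1516  0.2095] rpy [-179.8    0.5 -171.2] F [-1.  -0.2  0.7] w 0.0003 vmax 0.061 q [ 0.15  0.15  0.19  2.04 -0.03  0.94  2.08]
inc [-0.2844  0.1517  0.0114] twist -0.01
```

{"api": "arm_command", "payload": {"increments": [[[-0.042, 0.0225, 0, 0, 0.0], [-0.084, 0.045, 0, 0, 0.0], [-0.126, 0.0675, 0, 0, 0.0], [-0.168, 0.09, 0, 0, 0.03], [-0.21, 0.112, 0, 0, 0.06]]]}}

```text
time_s: 13.15
tool_pos: [0.6199, -0.0386, 0.2037]
orientation: [3.141, -0.001, -2.987]
wrist_force: [0.2, -0.4, 0.2]
gripper_width: 0.0282
grip_force: 0.0
```

{"api": "arm_command", "payload": {"increments": [[[-0.042, 0.0225, 0, 0, 0.06], [-0.074, 0.04, 0, 0, 0.06], [-0.074, 0.04, 0.02, 0, 0.06], [-0.074, 0.04, 0.03, 0, 0.06]]]}}

```text
time_s: 13.55
tool_pos: [0.6849, 0.0121, 0.1715]
orientation: [3.141, -0.004, -2.986]
wrist_force: [-0.3, -1.4, -0.6]
gripper_width: 0.0598
grip_force: 0.0
```

```bash
python3 st.py 0.1739 0 .074
```

```text
t 13.55 loc [0.1697 0.0035 0.1715] rpy [ 180.    -0.2 -171.1] F [-0.3 -1.4 -0.6] w 0.0598 vmax 0.171 q [-0.14  0.54  0.09  1.57 -0.05  1.04  1.69]
inc [-0.0046 -0.0036  0.0974] twist 0.09
```

{"api": "arm_command", "payload": {"increments": [[[-0.004, -0.0035, 0.03, 0, 0.06], [-0.004, -0.0035, 0.065, 0, 0.06], [-0.004, -0.0035, 0.09, 0, 0.06], [-0.004, -0.0035, 0.097, 0, 0.06], [-0.004, -0.0035, 0.097, 0, 0.05]]]}}

```text
time_s: 14.05
tool_pos: [0.6883, 0.0068, 0.0767]
orientation: [3.141, -0.003, -2.989]
wrist_force: [-0.2, 0.4, -0.4]
gripper_width: 0.0501
grip_force: 0.0
```

{"api": "arm_command", "payload": {"increments": [[[0, 0, 0, 0, 0.03], [0, 0, 0, 0, 0.01], [0, 0, 0, 0, 0.01], [0, 0, 0, 0, 0.01]]]}}

```text
time_s: 14.45
tool_pos: [0.6902, 0.0094, 0.0803]
orientation: [3.14, 0.003, -2.987]
wrist_force: [-1.4, 3.4, 5.9]
gripper_width: 0.0185
grip_force: 30.2
```

```bash
python3 st.py 0.1559 0 .074
```

```text
t 14.45 loc [0.1746 0.     0.0803] rpy [ 179.9    0.2 -171.1] F [-1.4  3.4  5.9] w 0.0185 vmax 0.002 q [-0.12  0.63  0.08  1.63 -0.06  0.87  1.7 ]
inc [ 0.0187 -0.0001  0.0063] twist 0.0
```

{"api": "arm_command", "payload": {"increments": [[[0.005, 0, 0, 0, 0.01], [0.01, 0, 0, 0, 0.01], [0.014, 0, 0, 0, 0.01], [0.017, 0, 0, 0, 0.01], [0.017, 0, 0, 0, 0.01]]]}}

```text
time_s: 14.95
tool_pos: [0.6736, 0.0067, 0.0803]
orientation: [3.14, 0.004, -2.987]
wrist_force: [-0.0, 5.4, 8.3]
gripper_width: 0.0185
grip_force: 30.3
```

{"api": "arm_command", "payload": {"increments": [[[0.002, 0, 0, 0, 0.01], [0.003, 0, 0, 0, 0.01], [0.003, 0, 0, 0, 0.01]]]}}

```text
time_s: 15.25
tool_pos: [0.6724, 0.0065, 0.0804]
orientation: [3.14, 0.008, -2.987]
wrist_force: [4.9, 5.3, 4.0]
gripper_width: 0.0189
grip_force: 30.0
```

```bash
python3 st.py 0.1559 0 .074
```

```text
t 15.25 loc [ 1.565e-01 -1.000e-04  8.040e-02] rpy [ 179.9    0.5 -171.1] F [4.9 5.3 4. ] w 0.0189 vmax 0.004 q [-0.12  0.61  0.07  1.68 -0.06  0.85  1.7 ]
inc [0.0006 0.0001 0.0064] twist 0.0
```

{"api": "arm_command", "payload": {"increments": [[[0.0015, 0, 0, 0, 0.01], [0.003, 0, 0, 0, 0.01], [0.003, 0, 0, 0, 0.01]]]}}

```text
time_s: 15.55
tool_pos: [0.6724, 0.0065, 0.0805]
orientation: [3.141, 0.015, -2.987]
wrist_force: [12.1, 5.7, -1.8]
gripper_width: 0.0187
grip_force: 29.5
```

```bash
python3 st.py 0.1559 0 .074
```

```text
t 15.55 loc [ 1.565e-01 -1.000e-04  8.050e-02] rpy [ 180.     0.8 -171.1] F [12.1  5.7 -1.8] w 0.0187 vmax 0.005 q [-0.12  0.61  0.07  1.69 -0.06  0.84  1.7 ]
inc [0.0007 0.0001 0.0065] twist 0.02
```

{"api": "arm_command", "payload": {"increments": [[[0, 0, 0, 0, 0.06], [0, 0, 0, 0, 0.06], [0, 0, -0.04, 0, 0.06], [0, 0, -0.085, 0, 0.06], [0, 0, -0.13, 0, 0.05]]]}}

```text
time_s: 16.05
tool_pos: [0.6652, 0.0024, 0.2087]
orientation: [-3.14, -0.003, -2.99]
wrist_force: [1.2, 0.4, 0.0]
gripper_width: 0.0503
grip_force: 0.0
```

{"api": "arm_command", "payload": {"increments": [[[0.02, 0.01, -0.02, 0, 0.03], [0.05, 0.025, -0.025, 0, 0.0], [0.09, 0.05, -0.025, 0, 0.0], [0.13, 0.07, -0.025, 0, 0.0], [0.13, 0.07, -0.025, 0, 0.0]]]}}

```text
time_s: 16.55
tool_pos: [0.5207, 0.0541, 0.2322]
orientation: [3.141, -0.007, -2.985]
wrist_force: [0.9, -0.4, 0.5]
gripper_width: 0.0003
grip_force: 0.0
```

```bash
python3 st.py 0 0.085 .195; python3 chk.py; python3 - <<'E'
from plant import cams
from h import *
p=np.load("fix.npy")
l=np.array([[.156,0,.1],[.156,0,.064],[.174,0,.1],[0,.085,.19],[0,.085,.076]])
for n in ("scene","side"):
    c=cams.read_camera(n); f=c["frame"]
    u=proj(c,R.from_euler('z',p[2]).apply(l)+[p[0],p[1],0]); print(n,u.round(1).tolist())
    cv2.imwrite(f"pics/{n}4.png",cv2.resize(f[130:290,200:400],None,fx=3.8,fy=3.6))
E
python3 -c "
import cv2,numpy as np
a=cv2.imread('pics/scene4.png');b=cv2.imread('pics/side4.png');cv2.imwrite('pics/both4.png',cv2.resize(np.vstack([a,b]),(600,600)))"
```

```text
t 16.55 loc [0.014  0.0702 0.2322] rpy [ 180.    -0.4 -171. ] F [ 0.9 -0.4  0.5] w 0.0003 vmax 0.119 q [-0.23  0.22  0.06  1.89 -0.02  1.04  1.56]
inc [0.0137 0.0148 0.0373] twist 0.13
grip top pred [[224.3 166.4]] red [([223.9, 166.9], [220, 163, 9, 8, 57])]
blue [([320.6, 198.0], np.float64(0.084), np.float64(90.3))]
brass [([293.9, 175.0], np.float64(0.081), np.float64(162.8)), ([274.5, 176.7], np.float64(0.082), np.float64(-160.6)), ([311.4, 181.5], np.float64(0.086), np.float64(128.4)), ([317.0, 215.2], np.float64(0.083), np.float64(55.5))]
scene [[294.8, 252.9], [294.4, 259.0], [295.6, 260.0], [324.3, 173.7], [321.0, 198.1]]
side [[234.2, 209.2], [235.1, 219.4], [228.8, 207.9], [269.1, 209.1], [270.7, 244.4]]
```

View pics/both4.png

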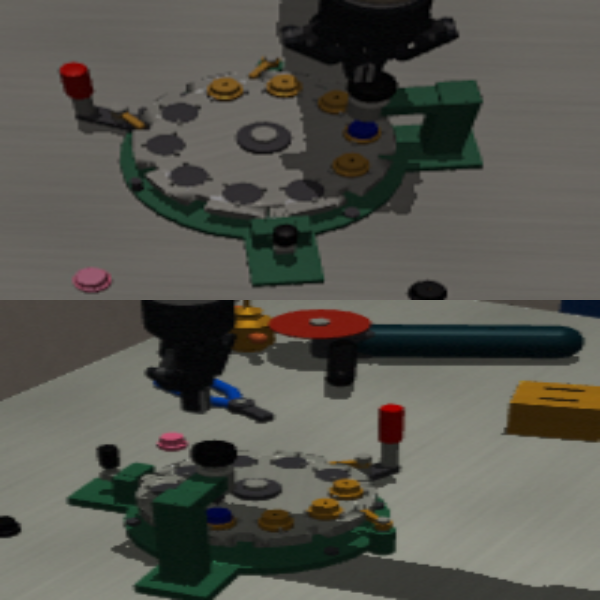

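{"api": "arm_command", "payload": {"increments": [[[0.0135, 0.0145, 0.015, 0, 0.0], [0.0135, 0.0145, 0.03, 0, 0.0], [0.0135, 0.0145, 0.03, 0, 0.0], [0.0135, 0.0145, 0.03, 0, 0.0]]]}}

```text
time_s: 17.1
tool_pos: [0.5129, 0.0646, 0.2033]
orientation: [-3.141, -0.0, -2.99]
wrist_force: [0.4, 1.0, -0.1]
gripper_width: -0.0
grip_force: 0.0
```

```bash
python3 st.py 0 0.085 .19
```

```text
t 17.1 loc [0.0078 0.0818 0.2033] rpy [-180.    -0.  -171.3] F [ 0.4  1.  -0.1] w -0.0 vmax 0.013 q [-0.25  0.24  0.05  1.94 -0.01  0.96  1.53]
inc [0.0078 0.0031 0.0133] twist -0.15
```

{"api": "arm_command", "payload": {"increments": [[[0.008, 0.003, 0.003, 0, 0.0], [0.008, 0.003, 0.009, 0, 0.0], [0.008, 0.003, 0.014, 0, 0.0], [0.008, 0.003, 0.019, 0, 0.0], [0.008, 0.003, 0.024, 0, 0.0]]]}}

```text
time_s: 17.6
tool_pos: [0.5035, 0.0673, 0.179]
orientation: [3.142, 0.0, -2.988]
wrist_force: [-1.1, -0.1, 2.6]
gripper_width: -0.0001
grip_force: 0.9
```

```bash
python3 st.py 0 0.085 .176
```

```text
t 17.6 loc [-0.001   0.0859  0.179 ] rpy [ 180.     0.  -171.2] F [-1.1 -0.1  2.6] w -0.0001 vmax 0.115 q [-0.25  0.25  0.05  1.99 -0.01  0.9   1.52]
inc [-0.001  -0.0009  0.003 ] twist -0.06
```

Centred on the knob, spring felt. Press on in small steps.

{"api": "arm_command", "payload": {"increments": [[[0, 0, 0.002, 0, 0.0], [0, 0, 0.003, 0, 0.0], [0, 0, 0.004, 0, 0.0], [0, 0, 0.004, 0, 0.0]]]}}

```text
time_s: 18.0
tool_pos: [0.5035, 0.0672, 0.176]
orientation: [3.142, -0.0, -2.988]
wrist_force: [-2.3, -0.5, 5.2]
gripper_width: -0.0
grip_force: 2.7
```

{"api": "arm_command", "payload": {"increments": [[[0, 0, 0.001, 0, 0.0], [0, 0, 0.001, 0, 0.0]]]}}

```text
time_s: 18.2
tool_pos: [0.5035, 0.0673, 0.1758]
orientation: [3.141, 0.0, -2.988]
wrist_force: [-4.6, -1.7, 10.6]
gripper_width: -0.0001
grip_force: 5.5
```

{"api": "arm_command", "payload": {"increments": [[[0, 0, 0.0004, 0, 0.0], [0, 0, 0.0004, 0, 0.0]]]}}

```text
time_s: 18.4
tool_pos: [0.5035, 0.0672, 0.1757]
orientation: [3.141, 0.0, -2.988]
wrist_force: [-4.5, -1.3, 13.1]
gripper_width: -0.0001
grip_force: 6.5
```

{"api": "arm_command", "payload": {"increments": [[[0, 0, -0.005, 0, 0.0], [0, 0, -0.012, 0, 0.0], [0, 0, -0.03, 0, 0.0], [0, 0, -0.07, 0, 0.0], [0, 0, -0.11, 0, 0.0]]]}}

```text
time_s: 18.9
tool_pos: [0.5029, 0.0673, 0.2846]
orientation: [-3.142, -0.002, -2.988]
wrist_force: [0.8, -0.7, -0.5]
gripper_width: -0.0003
grip_force: 0.0
```

{"api": "arm_command", "payload": {"increments": [[[0, 0.04, 0, 0, 0.0], [0, 0.08, 0, 0, 0.0], [0, 0.12, 0, 0, 0.0], [0, 0.16, 0, 0, 0.0], [0, 0.16, 0, 0, 0.0]]]}}

```text
time_s: 19.4
tool_pos: [0.4769, 0.2322, 0.2839]
orientation: [3.138, -0.0, -2.978]
wrist_force: [-0.0, 0.3, -0.6]
gripper_width: 0.0001
grip_force: 0.0
```

```bash
python3 st.py; python3 chk.py; python3 - <<'E'
from plant import cams
from h import *
c=cams.read_camera("scene"); f=c["frame"]
cv2.imwrite("pics/s5.png",cv2.resize(f[150:270,220:360],None,fx=5,fy=5,interpolation=cv2.INTER_CUBIC))
E
```

```text
t 19.4 loc [-0.002   0.253   0.2839] rpy [ 179.8   -0.  -170.6] F [-0.   0.3 -0.6] w 0.0001 vmax 0.083 q [-0.47  0.19 -0.07  1.8   0.01  1.15  1.19]
grip top pred [[224.3 166.4]] red [([223.9, 166.9], [220, 163, 9, 8, 57])]
blue [([320.6, 198.1], np.float64(0.084), np.float64(90.1))]
brass [([294.3, 175.1], np.float64(0.081), np.float64(162.1)), ([274.5, 176.7], np.float64(0.082), np.float64(-160.6)), ([310.8, 183.4], np.float64(0.081), np.float64(126.3)), ([316.6, 217.2], np.float64(0.085), np.float64(51.8))]
```

View pics/s5.png

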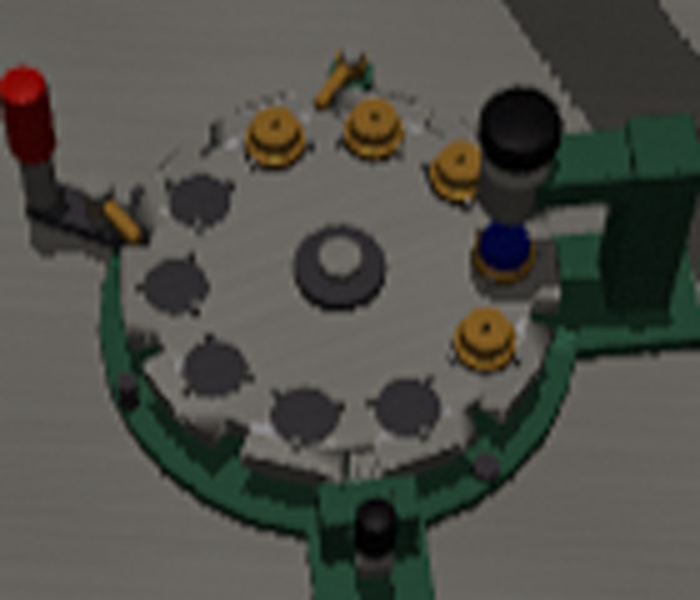

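The picture shows the blue cap under the raised punch (pixel 505,245), the lever at rest, and the pin knob (376,518) at its home position.

```bash
python3 -c "from plant import r; print(r.close_job())"
```

```text
the job is handed in; nothing more can be done
None
```

The job is handed in after about 19 s of robot time: I drew the pin, gave the lever three full strokes with a full return each time, pushed the pin home, and pressed the punch on the blue cap to about 13 N before letting it rise; I could not see the mark itself in the pictures.

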